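# Unlock the incubator drawer and load the test cassette into the reader

## Robot

A 6-joint arm with a two-finger parallel gripper is mounted at the origin on a cart in front of the work surface, level with it; the furniture and walls round the work are solid. World frame = base frame: x ahead of the robot, y to its left, z up, the work surface at z = 0. Lengths are in m, angles in rad, forces in N, time in s.
With the tool pointing down it reaches from about 0.35 to 0.975 m from the base axis. Payload 4.9 kg.
Tool frame: the origin (TCP) lies midway between the tips of the shut fingers; the grasp point (between the pads) lies 19 mm behind it; z points along the fingers, y is the line along which they close (so a half turn about z gives the same grasp; the last joint's range is limited). The gripper opens to 85 mm and grips with 20 to 120 N. Pads are 22 mm wide; open, the fingers measure 114 mm over their backs; the gripper's body (76 mm by 85 mm) begins 54 mm behind the grasp point. The pads swing forward as they close: fully open they stand 13 mm farther back than shut.
Start: joints at [0.993, 0.053, 1.613, -0, 1.476, -0.119], TCP at [0.277, 0.56, 0.194] pointing down, gripper open.
Joint ranges: [-3.01, 3.01], [-1.01, 2.22], [0.06, 2.58], [-1.02, 4.17], [0.09, 2.62], [-3.14, 3.14]. Speed limits (rad/s): [2.57, 2.57, 3.14, 3.14, 3.14, 3.14].

## Interface

Orientations are given as a unit quaternion [w, x, y, z].
In Python, from plant import * gives the robot as it stands.
- The arm moves only by the tool jog_arm, never from a script. Its argument "targets" is a list of rows, each a list of 3 entries, a list of its own where there are three numbers: the shift along the tool's x, y, z in units of 25 mm (1.0 is 25 mm), then the turn, a rotation vector about the tool's x, y, z in units of 8 degrees (1.0 is 8 degrees), then the opening in per cent of the stroke, from 0 (shut) to 100 (fully open). A call has 1 to 8 rows; each row is the pose to reach, as a shift and turn from the pose commanded when the call began, along the tool's axes at that moment; what a row does not reach only later rows make up. A row lasts 1/8 s, in which the tool goes at most 62.5 mm and 10.7 degrees, less where a joint would pass 70% of its speed; a pose out of reach is approached as far as the arm can. A call with a gripper value outside its range is refused whole. The fingers move at their own pace and stop on an object; the grip force is fixed at half the most. Time passes only in rows, so rows that repeat a pose let the fingers close. It gives the time, the measured TCP pose, the force, the opening and the grip force at its end, in the units of the state.
- state(): the state, without advancing time (a new reading comes with each control period).
- grab_frame(name): name is "scene" or "side" or "wrist"; returns (picture, depth): 420x560x3 uint8, red, green, blue; 420x560 float32, m along the optical axis (not along the pixel's ray), 0 where there is no reading.
- camera_params(name): a dict with "fovy" (degrees; the focal length in pixels is half the picture's height over the tangent of half this angle, whatever the lens; pixels are square), "cx", "cy" (the principal point, pixels), "dist" ([k1, k2, p1, p2, k3] as OpenCV has them; the pictures are not rectified), "rvec" (rotation vector, rad) and "tvec" (3), from world to camera coordinates, as OpenCV has them; the wrist camera has in their place "hand_eye" (4x4, takes a point from camera to tool coordinates, whose origin is the TCP and whose axes are the flange's). Camera axes: x right, y down, z forward; pixel columns grow to the right and rows downward; lengths in m; the calibration is good to about 2 mm. A picture is of the moment at which its call begins: read the wrist's pose just before it. camera_params takes no time and is no camera call.
- job_done(): hands the job in; it is judged then, once.
The state is a dict: "time": time; "joint_pos": joint angles; "joint_vel": joint speeds; "joint_efforts": joint torques, N m; "tool_pos": TCP position; "tool_rot": TCP orientation; "contact_force": force on the tool from outside, world axes, zero at the start; "ft_torque": the same for the moment, N m; "gripper_width": opening from 0.0 (shut) to 1.0 (fully open); "grasp_force": force on a finger pad.
Only numpy, scipy, OpenCV 4.12 (cv2) and the standard library are available. Lean on these libraries where they do the work, as an engineer would, in place of code of your own. Each camera call takes 0.05 s, during which the arm holds its last target. There are 200 camera calls.

## Task

The test cassette sits in the locked drawer of the white incubator: slide the red safety catch on top fully aside to the left, pull the blue drawer all the way out and lift out the cassette, of which only the red end is free to grip there. Lay it flat on the bare bench and let go, then take it again the other way round and slide it red end first, right side up, fully home into the mouth of the reader; let go and leave it there. Do not push away or tip the loose vial, bottle and jar standing nearby.

Things in the scene. Friction and masses are not known exactly. Their poses are not given: they have to be found in the camera images.
- incubator: White bench incubator, fixed, 170 (x) x 191 (y) x 64 mm high: x 0 to 170, y -76 to +115 mm. Origin at bench level under its front face, which looks to its -x (to the robot); +y is left seen from the robot. The blue drawer front (y -64 to +54, z 8 to 54 mm) stands 8 mm proud of the face; the drawer floor is 14 mm above the bench.
- catch (a joint): Red safety catch, slides along the incubator's +y: 0 locked (tongue hangs before the drawer front), 0.045 m fully aside at its stop. The tongue blocks the drawer until about 0.025. Slides with about 2 N of friction and stays where it is left.
- catch_grip (a point): Centre of the catch's upright red grip on top of the incubator: a fin 34 mm along the incubator's x, 12 mm thick along y, 72 to 96 mm above the bench (this point at 84). Can be pinched along y or pushed to +y. Moves with the catch. The roof is at 64 mm; the catch's foot plate (20 mm wide in y) is 72 mm high.
- drawer (a joint): Drawer, slides out along the incubator's -x: 0 shut, 0.125 m fully out at its stop. About 1.2 N of friction; stays where it is left. Moves only 1.5 mm while the catch is locked.
- drawer_pull (a point): Grip point of the steel drawer pull: upright fin 10 mm thick along the incubator's y, standing out 54 mm from the blue front, 22 to 48 mm above the bench (this point at 35, 25 mm before the blue front), with a 16 mm thick round post at its end, 21 mm beyond this point. Pinch it from above along the incubator's y. Moves with the drawer.
- cassette: Loose test cassette, 60 g: white block 104 (x) x 34 (y) x 28 mm high, red end at -x, paper window on top. Origin: centre of its underside, z up. Starts in the drawer, x along the incubator's x, red end to the robot; grey blocks nearly as high as its top wall in its white half there (x > 4 mm, 2.5 mm gap), only the red half is free for fingers on both sides.
- cassette_red_end (a point): Centre of the red end face of the cassette (52 mm to -x of its origin, 14 mm above its underside).
- cassette_white_end (a point): Centre of the white end face of the cassette (52 mm to +x of its origin, 14 mm above its underside).
- reader: Cassette reader, fixed: base plate 4 mm thick, x -45 to +85, 80 mm wide, with a white hood 46 mm high from x 0 to 87 (dark display on top). Origin at bench level below the middle of the mouth; the way in is along its +x. Slot 38 mm wide, flared at the mouth, floor at 4 mm, roof at 38 mm, end stop at x = 60 mm: a cassette that is home shows its last 44 mm.
- vial_black: Loose bystander: small glass vial with a black cap, 25 mm across, 48 mm high. Origin under its centre.
- bottle_blue: Loose bystander: small reagent bottle with a blue cap, 30 mm across, 55 mm high. Origin under its centre.
- jar_white: Loose bystander: jar with a white lid, 48 mm across, 62 mm high. Origin under its centre.
Mind the look-alikes: they are no part of the job. What is shaped like the reader but green or orange is not meant.

How it is judged:
By the outcome, as a careful person would: the job done as asked, in the order asked, and still so for the second after the job is handed in, with the robot touching nothing.
It also fails if it takes over 58 s, if anything falls off the work surface, if the arm or the gripper's body presses on something with over 40 N, if the wrist force passes 120 N, or if a joint passes its speed limit or range.

## Working session

There is one attempt and no reset: what is moved stays moved. The work goes in short steps, Python scripts to look and compute and a tool call to move; the robot and the scene stay as the last step left them, time stands still between calls to the robot, and variables do not carry over. Pictures are saved under pics/ and viewed, at most 10 in all, crops included, and the job is handed in when it is done.

Besides the shell and the picture viewer there is one more tool, called after "Request:" as name(argument=value, ...), one argument or row to a line, values as JSON. jog_arm: Moves the arm, as the interface text tells. Its arguments: {"type":"object","properties":{"targets":{"type":"array"}},"required":["targets"]}

```bash
mkdir -p pics; ls; cat > h.py <<'E'
from plant import *
import numpy as np, cv2
from scipy.spatial.transform import Rotation as R
def K(p):
    f=210/np.tan(np.radians(p["fovy"])/2); return np.array([[f,0,p["cx"]],[0,f,p["cy"]],[0,0,1.]])
def T(p,s=None):
    M=np.eye(4)
    if "hand_eye" in p:
        q=s["tool_rot"]; M[:3,:3]=R.from_quat([q[1],q[2],q[3],q[0]]).as_matrix(); M[:3,3]=s["tool_pos"]
        return M@np.array(p["hand_eye"])
    A=cv2.Rodrigues(np.array(p["rvec"],float))[0]; M[:3,:3]=A.T; M[:3,3]=-A.T@np.array(p["tvec"],float).ravel(); return M
def rays(p,uv):
    return cv2.undistortPoints(np.array(uv,float).reshape(-1,1,2),K(p),np.array(p["dist"],float)).reshape(-1,2)
def atz(p,M,uv,z):
    r=rays(p,uv); d=np.c_[r,np.ones(len(r))]@M[:3,:3].T; t=(np.broadcast_to(z,len(r))-M[2,3])/d[:,2]; return M[:3,3]+d*t[:,None]
def cloud(p,M,D):
    v,u=np.nonzero(D>0); r=rays(p,np.c_[u,v]); d=D[v,u][:,None]
    return np.c_[r*d,d]@M[:3,:3].T+M[:3,3],u,v
def save(n,im): cv2.imwrite("pics/"+n,im[:,:,::-1])
E
python3 - <<'E'
from h import *
for n in("scene","side"):
    im,D=grab_frame(n); save(n+"0.png",im); np.savez(n+"0.npz",im=im,D=D); print(T(camera_params(n)).round(3))
print(state())
E
```

```text
pics
[[ 0.748 -0.38   0.544 -0.259]
 [-0.664 -0.415  0.622 -1.127]
 [-0.011 -0.826 -0.563  0.953]
 [ 0.     0.     0.     1.   ]]
[[-0.981 -0.119  0.153  0.373]
 [-0.193  0.686 -0.702  0.808]
 [-0.021 -0.718 -0.696  1.001]
 [ 0.     0.     0.     1.   ]]
{'time': 0.1, 'joint_pos': array([ 9.93002962e-01,  5.32891969e-02,  1.61417263e+00,  1.29249002e-05,
        1.47601112e+00, -1.19031976e-01]), 'joint_vel': array([-0.00167938, -0.00056004, -0.00332351, -0.00111337, -0.00016036,
        0.00100763]), 'joint_efforts': array([ 4.57585229e-04, -3.94905889e+01, -3.71362495e+01, -9.94513357e-05,
        3.99443525e-03, -1.19741136e-05]), 'tool_pos': array([0.27643383, 0.5598267 , 0.19257753]), 'tool_rot': array([-3.27017931e-04,  2.27374984e-01,  9.73806825e-01, -8.81461411e-04]), 'contact_force': array([0.23180368, 0.16041761, 0.49586935]), 'ft_torque': array([0.04412174, 0.00792244, 0.00432589]), 'grasp_force': 0.0, 'gripper_width': 0.9998923403534954}
```

View pics/scene0.png

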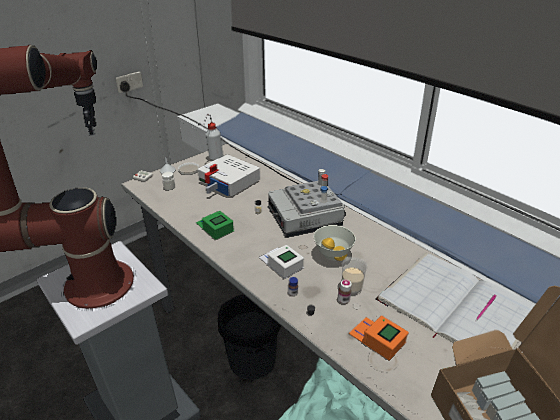

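View pics/side0.png

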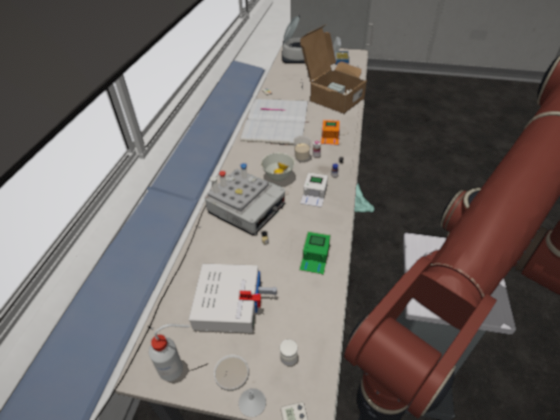

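The scene view shows the white incubator at (230,175) with the red catch at (210,172), and three reader shapes: green (215,224), white (285,260) and orange (380,337). The white one fits the description. The vial is at (258,207), the blue-capped bottle at (293,286), and the white jar at (168,183), which is side view (289,351). Next I'll measure these and enlarge the crops.

```bash
cat > m.py <<'E'
from h import *
def fit(P,c,r,z0,z1,tag):
    m=(np.hypot(P[:,0]-c[0],P[:,1]-c[1])<r)&(P[:,2]>z0)&(P[:,2]<z1); Q=P[m]
    if len(Q)<10: print(tag,"few",len(Q)); return
    q=(Q[:,:2]*1000).astype(np.float32); (a,b),(w,h),an=cv2.minAreaRect(q)
    print(tag,len(Q),"zmed %.4f"%np.median(Q[:,2]),"c %.1f %.1f"%(a,b),"wh %.1f %.1f ang %.1f"%(w,h,an))
for n in("scene","side"):
    d=np.load(n+"0.npz"); p=camera_params(n); M=T(p); P,u,v=cloud(p,M,d["D"])
    px={"scene":dict(inc=(238,168),reader=(287,256),vial=(258,203),bottle=(293,281),jar=(168,175),cap=(311,308),green=(215,221)),
        "side":dict(inc=(222,290),reader=(316,181),vial=(265,234),bottle=(335,168),jar=(289,346),cap=(341,159),green=(317,243))}[n]
    zz=dict(inc=.064,reader=.046,vial=.048,bottle=.055,jar=.062,cap=.02,green=.046)
    for k,uv in px.items():
        i=np.argmin((u-uv[0])**2+(v-uv[1])**2); g=atz(p,M,[uv],zz[k])[0]
        print(n,k,"depthpt",P[i].round(3),"ray@z",g.round(3))
        fit(P,P[i][:2],dict(inc=.14,reader=.08).get(k,.05),zz[k]-.008,zz[k]+.006,"   top")
for n,c in(("scene",(180,140,290,230)),("scene",(240,225,340,325)),("side",(180,250,320,380)),("side",(250,130,370,230))):
    im=np.load(n+"0.npz")["im"][c[1]:c[3],c[0]:c[2]]; 
    globals().setdefault("L",[]).append(cv2.resize(im,(390,295),interpolation=cv2.INTER_CUBIC))
save("crops.png",np.vstack([np.hstack(L[:2]),np.hstack(L[2:])]))
E
python3 m.py
```

```text
scene inc depthpt [0.696 0.185 0.066] ray@z [0.698 0.188 0.064]
   top 917 zmed 0.0634 c 661.5 214.1 wh 190.1 192.3 ang 7.8
scene reader depthpt [ 0.479 -0.339  0.051] ray@z [ 0.483 -0.334  0.046]
   top 500 zmed 0.0453 c 480.3 -327.2 wh 91.1 79.7 ang 86.6
scene vial depthpt [ 0.608 -0.045  0.047] ray@z [ 0.607 -0.046  0.048]
   top 33 zmed 0.0469 c 627.7 -51.2 wh 32.0 60.9 ang 41.9
scene bottle depthpt [ 0.412 -0.436  0.055] ray@z [ 0.413 -0.436  0.055]
   top 57 zmed 0.0521 c 416.5 -430.5 wh 26.1 24.1 ang 1.5
scene jar depthpt [0.46  0.338 0.062] ray@z [0.459 0.337 0.062]
   top 61 zmed 0.0603 c 459.4 346.3 wh 42.4 41.9 ang 51.2
scene cap depthpt [ 0.399 -0.524  0.022] ray@z [ 0.4   -0.522  0.02 ]
   top 55 zmed 0.0222 c 399.6 -520.8 wh 24.7 19.7 ang 45.7
scene green depthpt [ 0.426 -0.032  0.047] ray@z [ 0.427 -0.03   0.046]
   top 313 zmed 0.0454 c 436.5 -26.9 wh 88.4 78.6 ang 86.0
side inc depthpt [0.679 0.221 0.064] ray@z [0.679 0.221 0.064]
   top 3308 zmed 0.0639 c 662.3 220.7 wh 188.7 194.7 ang 8.2
side reader depthpt [ 0.48  -0.323  0.045] ray@z [ 0.48  -0.321  0.046]
   top 331 zmed 0.0459 c 483.0 -322.5 wh 92.5 77.5 ang 86.0
side vial depthpt [ 0.61  -0.025  0.046] ray@z [ 0.61  -0.024  0.048]
   top 44 zmed 0.0467 c 629.2 -39.0 wh 20.4 50.4 ang 56.9
side bottle depthpt [ 0.417 -0.411  0.047] ray@z [ 0.416 -0.4    0.055]
   top 25 zmed 0.0526 c 420.6 -426.4 wh 19.9 25.8 ang 5.3
side jar depthpt [0.462 0.351 0.061] ray@z [0.462 0.352 0.062]
   top 233 zmed 0.0600 c 463.5 354.8 wh 40.9 41.6 ang 11.2
side cap depthpt [ 0.399 -0.51   0.019] ray@z [ 0.399 -0.508  0.02 ]
   top 21 zmed 0.0197 c 401.5 -514.7 wh 21.3 18.9 ang 61.4
side green depthpt [ 0.437 -0.017  0.046] ray@z [ 0.437 -0.016  0.046]
   top 481 zmed 0.0462 c 440.1 -20.5 wh 87.4 77.8 ang 86.8
```

View pics/crops.png

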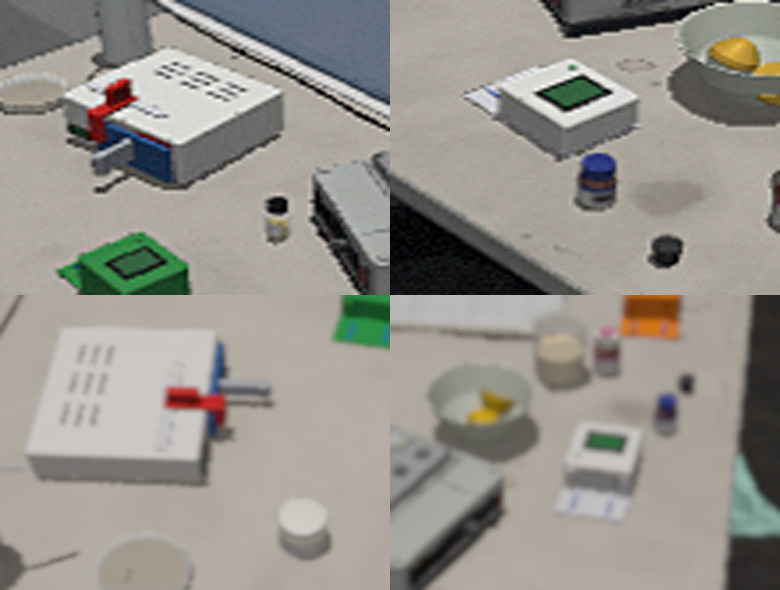

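The crops confirm the white reader, with its mouth and base plate facing +y. The incubator's catch and steel pull are also clear. Now a finer fit.

```bash
cat > m2.py <<'E'
from h import *
from scipy.optimize import minimize
def rectfit(q,W,H,yaw0,c0):
    # best rectangle W x H covering roof points: maximise coverage tightness
    def cost(t):
        c,s=np.cos(t[2]),np.sin(t[2]); d=q-t[:2]; a=abs(d@[c,s])-W/2; b=abs(d@[-s,c])-H/2
        return np.mean(np.clip(np.maximum(a,b),0,None).clip(0,.01))
    # edges by percentile
    best=None
    for y in np.radians(np.arange(yaw0-8,yaw0+8.1,.25)):
        c,s=np.cos(y),np.sin(y); a=q@[c,s]; b=q@[-s,c]; la,ha=np.percentile(a,[.7,99.3]); lb,hb=np.percentile(b,[.7,99.3])
        A=(ha-la)*(hb-lb)
        if best is None or A<best[0]: m=((la+ha)/2,(lb+hb)/2); best=(A,np.degrees(y),m[0]*c-m[1]*s,m[0]*s+m[1]*c,ha-la,hb-lb)
    return np.round(best[1:],4)
for n in("scene","side"):
    d=np.load(n+"0.npz"); p=camera_params(n); M=T(p); P,u,v=cloud(p,M,d["D"]); C=d["im"][v,u].astype(int)
    red=(C[:,0]>C[:,1]+60)&(C[:,0]>C[:,2]+60); blue=(C[:,2]>C[:,0]+30)&(C[:,2]>C[:,1]+20)
    m=(np.hypot(P[:,0]-.66,P[:,1]-.217)<.15)
    print(n,"inc yaw,x,y,w,h",rectfit(P[m&~red&(abs(P[:,2]-.064)<.003)][:,:2],.17,.191,8,0))
    r=m&red&(P[:,2]>.078); print(" grip",P[r].mean(0).round(4),r.sum(),P[r].min(0).round(3),P[r].max(0).round(3))
    b=m&blue&(P[:,2]>.01); print(" blue",P[b].mean(0).round(4),P[b].min(0).round(3),P[b].max(0).round(3))
    m=np.hypot(P[:,0]-.48,P[:,1]+.325)<.075
    print(" reader hood yaw,x,y,w,h",rectfit(P[m&(abs(P[:,2]-.046)<.003)][:,:2],.087,.08,-90,0))
E
python3 m2.py
```

```text
scene inc yaw,x,y,w,h [6.     0.668  0.2164 0.1697 0.1872]
 grip [0.5999 0.2257 0.0914] 23 [0.587 0.216 0.078] [0.619 0.236 0.1  ]
 blue [0.5861 0.1624 0.0362] [0.574 0.118 0.01 ] [0.63  0.26  0.059]
 reader hood yaw,x,y,w,h [-9.125e+01  4.802e-01 -3.277e-01  8.670e-02  7.810e-02]
side inc yaw,x,y,w,h [7.75   0.6707 0.2226 0.1648 0.1879]
 grip [0.6037 0.2372 0.0901] 67 [0.59  0.23  0.078] [0.619 0.242 0.102]
 blue [0.5856 0.1859 0.0482] [0.575 0.134 0.017] [0.595 0.245 0.057]
 reader hood yaw,x,y,w,h [-9.300e+01  4.830e-01 -3.229e-01  8.770e-02  7.640e-02]
```

```bash
cat >> h.py <<'E'
def go(pos,yaw,s=None):
    """units (shift, turn) to reach pos pointing down with tool y at yaw deg"""
    s=s or state(); q=s["tool_rot"]; A=R.from_quat([q[1],q[2],q[3],q[0]]).as_matrix()
    y=np.array([np.cos(np.radians(yaw)),np.sin(np.radians(yaw)),0]); z=np.array([0,0,-1.]); B=np.c_[np.cross(y,z),y,z]
    print("shift",(A.T@(np.array(pos)-s["tool_pos"])/.025).round(2),"turn",(np.degrees(R.from_matrix(A.T@B).as_rotvec())/8).round(2))
E
python3 - <<'E'
from h import *
print(np.array(camera_params("wrist")["hand_eye"]).round(3),camera_params("wrist")["fovy"])
go((.54,.2,.30),-83)
E
```

```text
[[ 0.    -0.961 -0.277  0.07 ]
 [ 1.     0.    -0.001 -0.   ]
 [ 0.001 -0.277  0.961 -0.18 ]
 [ 0.     0.     0.     1.   ]] 65.3842129785798
shift [-15.83  -8.24  -4.29] turn [-1.000e-02  2.000e-02  1.834e+01]
```

Request:
jog_arm(
  targets=[
    [[-5, -2.5, -4.3], [0, 0, 1.3], 100],
    [[-8, -4.1, -4.3], [0, 0, 2.6], 100],
    [[-10, -5.2, -4.3], [0, 0, 3.9], 100],
    [[-12, -6.2, -4.3], [0, 0, 5.2], 100],
    [[-14, -7.3, -4.3], [0, 0, 6.5], 100],
    [[-15.8, -8.2, -4.3], [0, 0, 7.8], 100],
    [[-15.8, -8.2, -4.3], [0, 0, 9.1], 60],
    [[-15.8, -8.2, -4.3], [0, 0, 10.4], 50],
  ],
)

```text
time: 1.1
tool_pos: [0.5414, 0.1988, 0.3008]
tool_rot: [0.0, 0.819, 0.573, -0.0]
contact_force: [-0.4, -0.4, -0.2]
gripper_width: 0.606
grasp_force: 0.0
```

Request:
jog_arm(
  targets=[
    [[0, 0, 0], [0, 0, 1.3], 50],
    [[0, 0, 0], [0, 0, 2.6], 50],
    [[0, 0, 0], [0, 0, 3.9], 50],
    [[0, 0, 0], [0, 0, 5.2], 50],
    [[0, 0, 0], [0, 0, 6.5], 50],
    [[0, 0, 0], [0, 0, 7.9], 50],
    [[0, 0, 0], [0, 0, 7.9], 50],
    [[0, 0, 0], [0, 0, 7.9], 50],
  ],
)

```text
time: 2.1
tool_pos: [0.54, 0.2016, 0.3009]
tool_rot: [0.0, 0.998, 0.065, -0.0]
contact_force: [0.1, 0.3, 0.2]
gripper_width: 0.498
grasp_force: 0.0
```

```bash
python3 - <<'E'
from h import *
s=state(); im,D=grab_frame("wrist"); save("w1.png",im); np.savez("w1.npz",im=im,D=D)
import pickle; pickle.dump(s,open("w1.pkl","wb")); print(s["time"],s["tool_pos"],s["tool_rot"],s["joint_pos"])
E
```

```text
2.1 [0.53999176 0.20157891 0.30085812] [ 7.30087451e-05  9.97883539e-01  6.50257857e-02 -2.92087164e-04] [ 2.28216127e-01 -1.03360548e-01  1.59011638e+00 -4.93727607e-05
  1.65543696e+00  1.66886489e+00]
```

View pics/w1.png

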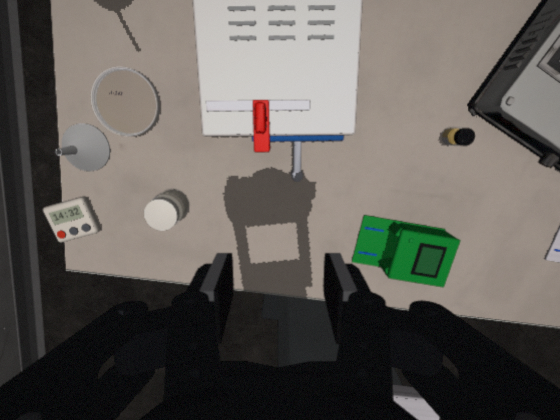

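Wrist view: roof front corners at (203,135) and (355,132), red fin top at (261,103–133), pull post at (297,173), pull root at (297,143), vial at (460,136) and jar at (161,213).

```bash
python3 - <<'E'
from h import *
import pickle; s=pickle.load(open("w1.pkl","rb")); p=camera_params("wrist"); M=T(p,s); d=np.load("w1.npz")
uv=[(203,135),(355,132),(261,103),(261,131),(297,174),(297,143),(462,135),(161,210)]
z=[.064,.064,.096,.096,.048,.048,.048,.062]
g=atz(p,M,uv,z); print(g.round(4))
e=g[0]-g[1]; print("front width",np.linalg.norm(e),"yaw",np.degrees(np.arctan2(-e[0],e[1])))
P,u,v=cloud(p,M,d["D"]); C=d["im"][v,u].astype(int); red=(C[:,0]>C[:,1]+60)&(C[:,0]>C[:,2]+60)
r=red&(P[:,2]>.085)&(abs(u-261)<30)&(v<160); Q=P[r]; print("fin",r.sum(),Q.mean(0).round(4)); print(cv2.minAreaRect((Q[:,:2]*1000).astype(np.float32)))
f=(abs(u-297)<14)&(v>140)&(v<185)&(P[:,2]>.03)&(P[:,2]<.056)&(C.max(1)-C.min(1)<40); Q=P[f]; print("pull",f.sum(),Q.mean(0).round(4),cv2.minAreaRect((Q[:,:2]*1000).astype(np.float32)))
w=(abs(P[:,2]-.064)<.003)&(v<140)&(u>180)&(u<375)&~red; q=P[w][:,:2]
best=min((lambda y:(np.ptp(np.percentile(q@[np.cos(y),np.sin(y)],[.5,99.5]))*0+np.ptp(np.percentile(q@[-np.sin(y),np.cos(y)],[.5,99.5])),np.degrees(y)))(y) for y in np.radians(np.arange(0,14,.25)))
print("roof",best)
E
```

```text
[[ 0.5749  0.2996  0.064 ]
 [ 0.603   0.1131  0.064 ]
 [ 0.6209  0.2309  0.096 ]
 [ 0.5907  0.2274  0.096 ]
 [ 0.5391  0.1754  0.048 ]
 [ 0.5793  0.1813  0.048 ]
 [ 0.6167 -0.028   0.048 ]
 [ 0.47    0.349   0.062 ]]
front width 0.1886539309491637 yaw 8.56110083495879
fin 329 [0.6057 0.2312 0.0952]
((605.4789428710938, 231.4361114501953), (32.83224868774414, 13.457437515258789), 7.360201358795166)
pull 371 [0.5559 0.1787 0.0478] ((555.663818359375, 178.6616668701172), (53.59856414794922, 33.39662170410156), 7.25136661529541)
roof (np.float64(0.1887277241168371), np.float64(8.5))
```

```bash
python3 - <<'E'
from h import *
go((.605,.231,.12),-82); go((.605,.231,.075),-82)
E
```

```text
shift [ 2.73 -0.83  7.24] turn [ 0.    0.   -0.07]
shift [ 2.73 -0.83  9.04] turn [ 0.    0.   -0.07]
```

Request:
jog_arm(
  targets=[
    [[1.4, -0.4, 2.5], [0, 0, -0.07], 50],
    [[2.7, -0.83, 5], [0, 0, -0.07], 50],
    [[2.73, -0.83, 7], [0, 0, -0.07], 50],
    [[2.73, -0.83, 8], [0, 0, -0.07], 50],
    [[2.73, -0.83, 9.0], [0, 0, -0.07], 50],
    [[2.73, -0.83, 9.0], [0, 0, -0.07], 50],
    [[2.73, -0.83, 9.0], [0, 0, -0.07], 0],
    [[2.73, -0.83, 9.0], [0, 0, -0.07], 0],
  ],
)

```text
time: 3.15
tool_pos: [0.6065, 0.2312, 0.0784]
tool_rot: [-0.0, 0.998, 0.069, 0.002]
contact_force: [0.6, -0.1, -0.1]
gripper_width: 0.082
grasp_force: 0.0
```

Request:
jog_arm(
  targets=[
    [[0, 0, 0], [0, 0, 0], 0],
    [[0, 0, 0], [0, 0, 0], 0],
  ],
)

```text
time: 3.4
tool_pos: [0.6055, 0.231, 0.077]
tool_rot: [-0.0, 0.998, 0.069, 0.001]
contact_force: [-0.2, -0.3, 0.2]
gripper_width: 0.002
grasp_force: 0.0
```

```bash
python3 - <<'E'
from h import *
s=state(); im,D=grab_frame("wrist"); np.savez("w2.npz",im=im,D=D)
i2,D2=grab_frame("side"); c=i2[240:340,170:310]
save("w2.png",np.hstack([im[:400,130:430],cv2.resize(c,(490,400),interpolation=2)])); print(s["tool_pos"],s["gripper_width"])
E
```

```text
[0.60554625 0.23097462 0.0769516 ] 0.0017376135827409855
```

View pics/w2.png

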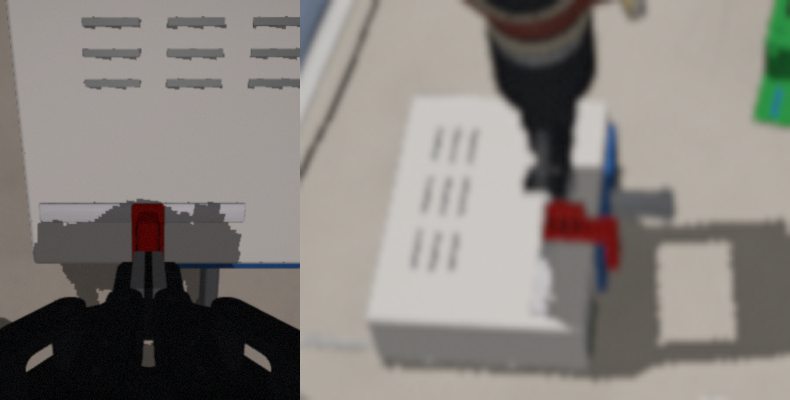

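The fingers have shut at image column 278, just short of the red fin, which is visible ahead of them at (278,203–250) and hasn't moved. I'll check this with depth.

```bash
python3 - <<'E'
from h import *
s=state(); p=camera_params("wrist"); M=T(p,s); d=np.load("w2.npz")
print("fin top @.096",atz(p,M,[(278,203),(278,250)],.096).round(4))
P,u,v=cloud(p,M,d["D"]); C=d["im"][v,u].astype(int); red=(C[:,0]>C[:,1]+50)&(C[:,0]>C[:,2]+50)&(abs(u-278)<25)
Q=P[red]; print(red.sum(),Q.min(0).round(4),Q.max(0).round(4))
for a in range(200,300,8):
    m=(u==279)&(v==a); print(a,P[m].round(4),C[m])
r=cv2.projectPoints(np.array([[0,0,0],[0,0,-.019]]),*(lambda I:(cv2.Rodrigues(I[:3,:3])[0],I[:3,3]))(np.linalg.inv(np.array(p["hand_eye"]))),K(p),np.array(p["dist"],float))[0]; print("TCP px",r.reshape(-1,2).round(0))
E
```

```text
fin top @.096 [[0.6331 0.2345 0.096 ]
 [0.6077 0.2309 0.096 ]]
1191 [0.595  0.2208 0.0681] [0.6266 0.2425 0.0971]
200 [[0.6264 0.2329 0.0627]] [[95 92 90]]
208 [[0.6236 0.2325 0.0709]] [[78  7  7]]
216 [[0.622  0.2324 0.0815]] [[53  1  0]]
224 [[0.6212 0.2323 0.0934]] [[70  2  3]]
232 [[0.6174 0.2318 0.095 ]] [[76  4  9]]
240 [[0.6131 0.2312 0.0953]] [[78  4  6]]
248 [[0.6085 0.2305 0.0951]] [[76  3  1]]
256 [[0.6164 0.2317 0.1233]] [[13 11 13]]
264 [[0.6163 0.2317 0.1312]] [[6 9 8]]
272 [[0.6165 0.2318 0.1388]] [[7 8 9]]
280 [[0.6165 0.2318 0.1454]] [[10  8  8]]
288 [[0.6164 0.2318 0.1513]] [[ 8 11 11]]
296 [[0.6137 0.2315 0.1521]] [[14 14 19]]
TCP px [[277. 241.]
 [277. 254.]]
```

```bash
python3 - <<'E'
from h import *
import pickle
p=camera_params("wrist"); I=np.eye(4); I=np.array(p["hand_eye"])
for n in("w1","w2"):
    d=np.load(n+".npz"); P,u,v=cloud(p,I,d["D"]); m=(abs(P[:,0])<.03)&(abs(P[:,1])<.06)&(P[:,2]<.02)&(d["im"][v,u].max(1)<60)
    Q=P[m]; print(n,m.sum())
    for lo in np.arange(-.1,.02,.01):
        k=(Q[:,2]>lo)&(Q[:,2]<=lo+.01)
        if k.sum(): print(" z %.2f n %d y %s x %.3f..%.3f"%(lo,k.sum(),np.percentile(Q[k,1],[0,25,50,75,100]).round(3),Q[k,0].min(),Q[k,0].max()))
s=state();print(s["gripper_width"],s["grasp_force"],s["tool_pos"])
E
```

```text
w1 48933
 z -0.10 n 9078 y [-0.056 -0.043  0.021  0.043  0.057] x -0.013..0.015
 z -0.09 n 2368 y [-0.053 -0.034 -0.023  0.034  0.054] x -0.012..0.014
 z -0.08 n 1363 y [-0.038 -0.022 -0.021  0.023  0.038] x -0.012..0.013
 z -0.07 n 1158 y [-0.035 -0.023 -0.021  0.023  0.035] x -0.012..0.012
 z -0.06 n 922 y [-0.034 -0.023  0.022  0.024  0.035] x -0.011..0.012
 z -0.05 n 515 y [-0.033 -0.021 -0.021  0.022  0.034] x -0.011..0.012
 z -0.04 n 6 y [-0.021 -0.011  0.022  0.022  0.022] x -0.001..0.002
w2 51277
 z -0.10 n 7164 y [-0.043 -0.027  0.003  0.027  0.044] x -0.009..0.014
 z -0.09 n 3329 y [-0.036 -0.011  0.002  0.011  0.035] x -0.012..0.015
 z -0.08 n 1018 y [-0.021 -0.002  0.     0.002  0.022] x -0.011..0.014
 z -0.07 n 738 y [-0.014 -0.006  0.     0.006  0.014] x 0.006..0.012
 z -0.06 n 671 y [-0.014 -0.007  0.     0.007  0.014] x 0.006..0.012
 z -0.05 n 392 y [-0.013 -0.006  0.     0.006  0.013] x 0.006..0.012
 z -0.02 n 199 y [-0.007 -0.006 -0.002  0.005  0.006] x -0.000..0.017
 z -0.01 n 112 y [-0.007 -0.003 -0.     0.003  0.006] x 0.002..0.017
 z -0.00 n 76 y [-0.01   0.001  0.007  0.008  0.01 ] x -0.016..0.017
 z 0.01 n 39 y [-0.018  0.022  0.032  0.046  0.053] x -0.021..-0.019
-0.0028984374496122205 0.0 [0.60529466 0.23091441 0.07649006]
```

Depth shows the shut fingertips really end about 41 mm short of the reported TCP, at tool z ≈ -0.041, so the pinch closed above the fin. From here I'll take the tips as 41 mm higher than reported. Next: open, go down about 40 mm and pinch.

Request:
jog_arm(
  targets=[
    [[0, 0, 0], [0, 0, 0], 50],
    [[0, 0, 0], [0, 0, 0], 50],
    [[0, 0, 0.5], [0, 0, 0], 50],
    [[0, 0, 1.0], [0, 0, 0], 50],
    [[0, 0, 1.5], [0, 0, 0], 50],
    [[0, 0, 1.5], [0, 0, 0], 0],
    [[0, 0, 1.5], [0, 0, 0], 0],
    [[0, 0, 1.5], [0, 0, 0], 0],
  ],
)

```text
time: 4.5
tool_pos: [0.605, 0.2309, 0.0384]
tool_rot: [0.0, 0.998, 0.069, -0.0]
contact_force: [0.3, -0.7, -2.2]
gripper_width: 0.125
grasp_force: 62.5
```

Gripped (width 0.125, 62 N). Now slide it left 45 mm, along tool -y.

Request:
jog_arm(
  targets=[
    [[0, -0.4, 0], [0, 0, 0], 0],
    [[0, -0.8, 0], [0, 0, 0], 0],
    [[0, -1.2, 0], [0, 0, 0], 0],
    [[0, -1.6, 0], [0, 0, 0], 0],
    [[0, -1.84, 0], [0, 0, 0], 0],
    [[0, -1.84, 0], [0, 0, 0], 0],
  ],
)

```text
time: 5.25
tool_pos: [0.5987, 0.2753, 0.0384]
tool_rot: [0.002, 0.998, 0.069, -0.0]
contact_force: [-1.2, -6.5, -2.8]
gripper_width: 0.124
grasp_force: 62.5
```

Request:
jog_arm(
  targets=[
    [[0, -0.08, 0], [0, 0, 0], 0],
    [[0, -0.08, 0], [0, 0, 0], 0],
  ],
)

```text
time: 5.5
tool_pos: [0.5987, 0.2753, 0.0383]
tool_rot: [0.003, 0.998, 0.069, -0.001]
contact_force: [0.5, -11.9, -3.0]
gripper_width: 0.122
grasp_force: 62.6
```

Request:
jog_arm(
  targets=[
    [[0, 0, 0], [0, 0, 0], 50],
    [[0, 0, 0], [0, 0, 0], 50],
    [[0, 0, -1], [0, 0, 0], 50],
    [[0, 0, -2], [0, 0, 0], 50],
    [[0, 0, -2], [0, 0, 0], 50],
  ],
)

```text
time: 6.12
tool_pos: [0.6011, 0.28, 0.0927]
tool_rot: [-0.001, 0.998, 0.069, 0.004]
contact_force: [0.4, 0.5, 0.0]
gripper_width: 0.499
grasp_force: 0.0
```

```bash
python3 - <<'E'
from h import *
go((.5595,.1775,.08),-82); go((.5595,.1775,-.020),-82)
E
```

```text
shift [-2.21  3.83  0.48] turn [-0.01 -0.05 -0.01]
shift [-2.24  3.84  4.48] turn [-0.01 -0.05 -0.01]
```

Request:
jog_arm(
  targets=[
    [[-1.1, 1.9, 0], [0, 0, 0], 50],
    [[-2.1, 3.77, 0.3], [0, 0, 0], 50],
    [[-2.1, 3.77, 2], [0, 0, 0], 50],
    [[-2.1, 3.77, 3.4], [0, 0, 0], 50],
    [[-2.1, 3.77, 4.3], [0, 0, 0], 50],
    [[-2.1, 3.77, 4.3], [0, 0, 0], 50],
    [[-2.1, 3.77, 4.3], [0, 0, 0], 0],
    [[-2.1, 3.77, 4.3], [0, 0, 0], 0],
  ],
)

```text
time: 7.12
tool_pos: [0.5607, 0.1791, -0.0171]
tool_rot: [-0.001, 0.998, 0.069, 0.001]
contact_force: [-2.3, -1.9, -2.7]
gripper_width: 0.104
grasp_force: 58.7
```

Request:
jog_arm(
  targets=[
    [[0, 0, 0], [0, 0, 0], 0],
    [[0, 0, 0], [0, 0, 0], 0],
  ],
)

```text
time: 7.38
tool_pos: [0.5606, 0.179, -0.0172]
tool_rot: [-0.001, 0.998, 0.069, 0.001]
contact_force: [-1.2, 5.9, 5.5]
gripper_width: 0.103
grasp_force: 60.1
```

Request:
jog_arm(
  targets=[
    [[-0.7, 0, 0], [0, 0, 0], 0],
    [[-1.4, 0, 0], [0, 0, 0], 0],
    [[-2.1, 0, 0], [0, 0, 0], 0],
    [[-2.8, 0, 0], [0, 0, 0], 0],
    [[-3.5, 0, 0], [0, 0, 0], 0],
    [[-4.2, 0, 0], [0, 0, 0], 0],
    [[-4.9, 0, 0], [0, 0, 0], 0],
    [[-5.05, 0, 0], [0, 0, 0], 0],
  ],
)

```text
time: 8.38
tool_pos: [0.4371, 0.1617, -0.0171]
tool_rot: [-0.001, 0.998, 0.069, 0.004]
contact_force: [12.4, 8.4, -7.6]
gripper_width: 0.106
grasp_force: 60.9
```

Request:
jog_arm(
  targets=[
    [[0, 0, 0], [0, 0, 0], 0],
    [[-0.05, 0, 0], [0, 0, 0], 0],
  ],
)

```text
time: 8.62
tool_pos: [0.4372, 0.1617, -0.0171]
tool_rot: [-0.001, 0.998, 0.068, 0.005]
contact_force: [11.8, 8.4, -6.8]
gripper_width: 0.107
grasp_force: 61.1
```

Request:
jog_arm(
  targets=[
    [[0.05, 0, 0], [0, 0, 0], 40],
    [[0.05, 0, 0], [0, 0, 0], 50],
    [[0, 0, -2], [0, 0, 0], 60],
    [[0, 0, -4], [0, 0, 0], 60],
    [[0.7, 0, -6], [0, 0, 0], 60],
    [[1.4, 0, -7], [0, 0, 0], 60],
    [[1.4, 0, -7], [0, 0, 0], 60],
    [[1.4, 0, -7], [0, 0, 0], 60],
  ],
)

```text
time: 9.62
tool_pos: [0.4663, 0.1648, 0.1541]
tool_rot: [0.0, 0.998, 0.069, -0.002]
contact_force: [-0.1, 0.6, -0.3]
gripper_width: 0.597
grasp_force: 0.0
```

```bash
python3 - <<'E'
from h import *
import pickle
s=state(); im,D=grab_frame("wrist"); save("w3.png",im); np.savez("w3.npz",im=im,D=D); pickle.dump(s,open("w3.pkl","wb")); print(s["time"],s["tool_pos"],s["tool_rot"])
E
```

```text
9.625 [0.46633264 0.16477834 0.15413187] [ 3.20102342e-04  9.97643370e-01  6.85892732e-02 -1.76533109e-03]
```

View pics/w3.png

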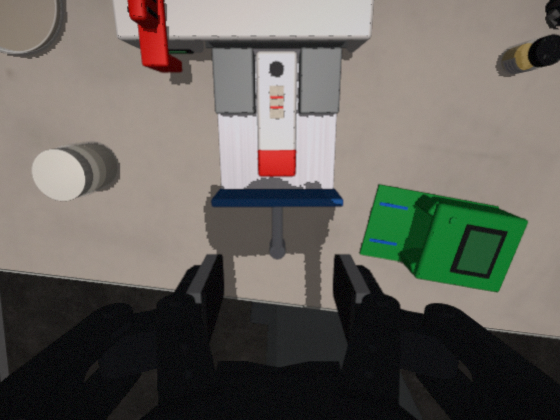

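The wrist view shows the drawer fully out, the catch aside, and the cassette with its top from (258,51)–(296,51) to the red end at (257,176)–(297,176).

```bash
python3 - <<'E'
from h import *
import pickle; s=pickle.load(open("w3.pkl","rb")); p=camera_params("wrist"); M=T(p,s); d=np.load("w3.npz")
g=atz(p,M,[(258,51),(296,51),(257,176),(297,176),(277,205)],[.042]*4+[.054]); print(g.round(4))
a=(g[0]+g[1])/2;b=(g[2]+g[3])/2;e=a-b;print("len",np.linalg.norm(e),"w",np.linalg.norm(g[2]-g[3]),"yaw",np.degrees(np.arctan2(e[1],e[0])),"c",(a+b)/2)
P,u,v=cloud(p,M,d["D"]); m=(u>245)&(u<310)&(v>40)&(v<190)&(abs(P[:,2]-.042)<.004); print(np.median(P[m][:,2]),cv2.minAreaRect((P[m][:,:2]*1000).astype(np.float32)))
E
```

```text
[[0.5836 0.197  0.042 ]
 [0.5878 0.1664 0.042 ]
 [0.4816 0.1856 0.042 ]
 [0.4865 0.1499 0.042 ]
 [0.4605 0.1645 0.054 ]]
len 0.10263320334280535 w 0.03606224302771294 yaw 7.821960157327903 c [0.53488695 0.17470353 0.042     ]
0.041629422686576656 ((538.7476806640625, 174.8185272216797), (111.0284652709961, 54.208927154541016), 7.805563449859619)
```

```bash
python3 - <<'E'
from h import *
go((.5092,.1711,.02),-82.2); go((.5092,.1711,-.026),-82.2)
E
```

```text
shift [ 1.77 -0.02  5.34] turn [0.   0.03 0.01]
shift [ 1.78 -0.02  7.18] turn [0.   0.03 0.01]
```

Request:
jog_arm(
  targets=[
    [[1, 0, 2], [0, 0, 0], 60],
    [[1.75, 0, 4], [0, 0, 0], 60],
    [[1.75, 0, 5.5], [0, 0, 0], 60],
    [[1.75, 0, 6.5], [0, 0, 0], 60],
    [[1.75, 0, 7.15], [0, 0, 0], 60],
    [[1.75, 0, 7.15], [0, 0, 0], 60],
    [[1.75, 0, 7.15], [0, 0, 0], 25],
    [[1.75, 0, 7.15], [0, 0, 0], 25],
  ],
)

```text
time: 10.68
tool_pos: [0.512, 0.1714, -0.0215]
tool_rot: [-0.0, 0.998, 0.069, 0.001]
contact_force: [-0.1, 0.7, -1.4]
gripper_width: 0.39
grasp_force: 59.6
```

Request:
jog_arm(
  targets=[
    [[0, 0, 0], [0, 0, 0], 25],
    [[0, 0, 0], [0, 0, 0], 25],
    [[0, 0, -0.5], [0, 0, 0], 25],
    [[0, 0, -1], [0, 0, 0], 25],
    [[0, 0, -2], [0, 0, 0], 25],
    [[0, 0, -3], [0, 0, 0], 25],
    [[0, 0, -4], [0, 0, 0], 25],
    [[0, 0, -4], [0, 0, 0], 25],
  ],
)

```text
time: 11.68
tool_pos: [0.5134, 0.1716, 0.0807]
tool_rot: [-0.0, 0.998, 0.069, 0.003]
contact_force: [0.6, -0.4, -0.6]
gripper_width: 0.389
grasp_force: 59.7
```

```bash
python3 - <<'E'
from h import *
go((.4845,-.188,.08),-2)
# obstacles near lay-down spot from first frames
for n in("scene","side"):
    d=np.load(n+"0.npz"); p=camera_params(n); P,u,v=cloud(p,T(p),d["D"])
    m=(P[:,2]>.012)&(P[:,0]>.38)&(P[:,0]<.60)&(P[:,1]>-.24)&(P[:,1]<-.075); print(n,m.sum(), P[m][:5].round(3), P[m].min(0) if m.any() else "")
E
```

```text
shift [-3.12 14.09  0.  ] turn [  0.03  -0.04 -10.02]
scene 269 [[ 0.599 -0.169  0.083]
 [ 0.6   -0.173  0.076]
 [ 0.595 -0.184  0.083]
 [ 0.596 -0.142  0.057]
 [ 0.598 -0.144  0.058]] [ 0.57440723 -0.23703822  0.0123021 ]
side 153 [[ 0.598 -0.225  0.081]
 [ 0.595 -0.228  0.079]
 [ 0.599 -0.226  0.075]
 [ 0.595 -0.226  0.076]
 [ 0.59  -0.22   0.081]] [ 0.5791378  -0.22760477  0.01386726]
```

Request:
jog_arm(
  targets=[
    [[-0.4, 2, 0], [0, 0, -1.25], 25],
    [[-0.9, 4, 0], [0, 0, -2.5], 25],
    [[-1.3, 6, 0], [0, 0, -3.75], 25],
    [[-1.8, 8, 0], [0, 0, -5], 25],
    [[-2.2, 10, 0], [0, 0, -6.25], 25],
    [[-2.7, 12, 0], [0, 0, -7.5], 25],
    [[-3.1, 14.1, 0], [0, 0, -8.75], 25],
    [[-3.1, 14.1, 0], [0, 0, -10], 25],
  ],
)

```text
time: 12.68
tool_pos: [0.4818, -0.1916, 0.0765]
tool_rot: [-0.0, 0.72, 0.694, -0.0]
contact_force: [0.3, 0.2, -0.5]
gripper_width: 0.388
grasp_force: 59.7
```

Request:
jog_arm(
  targets=[
    [[0, 0, 0], [0, 0, 0], 25],
    [[0, 0, 0], [0, 0, 0], 25],
  ],
)

```text
time: 12.92
tool_pos: [0.4823, -0.1879, 0.0767]
tool_rot: [-0.001, 0.721, 0.693, -0.0]
contact_force: [-0.4, 0.4, -0.9]
gripper_width: 0.385
grasp_force: 59.7
```

```bash
python3 - <<'E'
from h import *
go((.4845,-.188,-.036),-2)
import pickle
s=state(); im,D=grab_frame("wrist"); np.savez("w4.npz",im=im,D=D); pickle.dump(s,open("w4.pkl","wb")); print(s["time"],s["tool_pos"],s["tool_rot"],s["joint_pos"])
I=np.array(camera_params("wrist")["hand_eye"]); i2,_=grab_frame("side")
save("w4.png",np.hstack([im,cv2.resize(i2[130:250,230:370],(240,206))[:, :].repeat(1,0) if 0 else cv2.copyMakeBorder(cv2.resize(i2[130:250,250:370],(240,240)),0,180,0,0,0)]))
E
```

```text
shift [-0.    0.09  4.51] turn [-0.01 -0.   -0.03]
12.925 [ 0.48230667 -0.18786603  0.07665521] [-6.41716116e-04  7.20727214e-01  6.93218469e-01 -1.59613829e-04] [-5.15321654e-01 -1.01654756e-01  1.96665160e+00  6.31705837e-05
  1.27791696e+00 -4.76434229e-01]
```

View pics/w4.png

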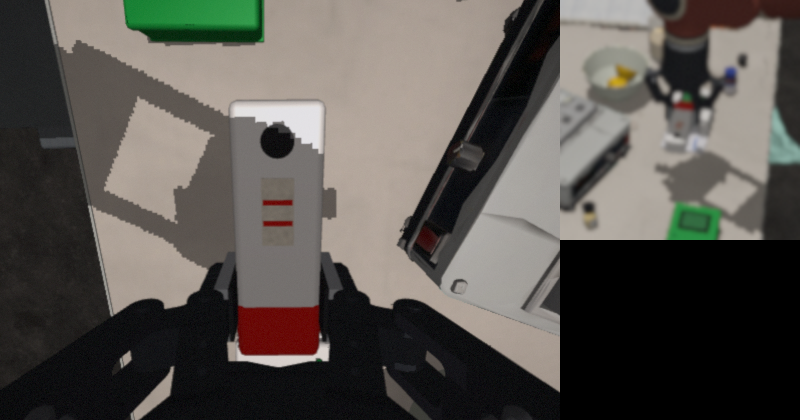

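The cassette is held by its red end (white end at the top, (232,100)–(325,100)) and hangs straight. I'll check its tilt and underside height from the depth.

```bash
python3 - <<'E'
from h import *
import pickle; s=pickle.load(open("w4.pkl","rb")); p=camera_params("wrist"); M=T(p,s); d=np.load("w4.npz"); P,u,v=cloud(p,M,d["D"])
m=(u>245)&(u<310)&(v>112)&(v<345); Q=P[m]; c=np.linalg.lstsq(np.c_[Q[:,:2],np.ones(len(Q))],Q[:,2],rcond=None)[0]
print("slope deg x,y",np.degrees(np.arctan(c[:2])).round(2),"z top mean",Q[:,2].mean(),"at ends",[ (np.array([.482,y,1])@c).round(4) for y in(-.22,-.12)], "res",np.std(Q[:,2]-np.c_[Q[:,:2],np.ones(len(Q))]@c))
g=atz(p,M,[(232,106),(324,106),(239,352),(318,352)],Q[:,2].mean()); print(g.round(4))
# tool-frame z of underside
print("underside - toolz", Q[:,2].mean()-.028-s["tool_pos"][2])
E
```

```text
slope deg x,y [-0.12 -0.16] z top mean 0.14027562108616248 at ends [np.float64(0.1404), np.float64(0.1402)] res 0.0006621380849673935
[[ 0.4699 -0.1141  0.1403]
 [ 0.5011 -0.1153  0.1403]
 [ 0.4652 -0.213   0.1403]
 [ 0.4985 -0.2143  0.1403]]
underside - toolz 0.035620408270348666
```

Request:
jog_arm(
  targets=[
    [[0, 0, 1.5], [0, 0, 0], 25],
    [[0, 0, 3], [0, 0, 0], 25],
    [[0, 0, 3.9], [0, 0, 0], 25],
    [[0, 0, 4.3], [0, 0, 0], 25],
    [[0, 0, 4.45], [0, 0, 0], 25],
    [[0, 0, 4.45], [0, 0, 0], 25],
    [[0, 0, 4.45], [0, 0, 0], 25],
  ],
)

```text
time: 13.9
tool_pos: [0.4837, -0.1891, -0.0326]
tool_rot: [0.001, 0.72, 0.694, 0.0]
contact_force: [-0.9, 0.2, -0.8]
gripper_width: 0.387
grasp_force: 59.8
```

Request:
jog_arm(
  targets=[
    [[0, 0, 0.05], [0, 0, 0], 25],
    [[0, 0, 0.1], [0, 0, 0], 25],
    [[0, 0, 0.1], [0, 0, 0], 25],
  ],
)

```text
time: 14.28
tool_pos: [0.4831, -0.1888, -0.0356]
tool_rot: [0.0, 0.72, 0.694, 0.0]
contact_force: [-1.3, -0.2, 4.5]
gripper_width: 0.386
grasp_force: 60.2
```

Request:
jog_arm(
  targets=[
    [[0, 0, 0], [0, 0, 0], 45],
    [[0, 0, 0], [0, 0, 0], 60],
    [[0, 0, -1], [0, 0, 0], 60],
    [[0, 0, -3], [0, 0, 0], 60],
    [[0.9, 0, -5], [0, 0, 0], 60],
    [[1.8, 0, -7], [0, 0, 0], 60],
    [[1.8, 0, -8], [0, 0, 0], 60],
    [[1.8, 0, -8], [0, 0, 0], 60],
  ],
)

```text
time: 15.28
tool_pos: [0.4859, -0.1441, 0.1662]
tool_rot: [0.002, 0.72, 0.694, 0.001]
contact_force: [-0.4, 0.5, 0.4]
gripper_width: 0.599
grasp_force: 0.0
```

Request:
jog_arm(
  targets=[
    [[0, 0, 0], [0, 0, 0], 60],
    [[0, 0, 0], [0, 0, 0], 60],
  ],
)

```text
time: 15.52
tool_pos: [0.4832, -0.1433, 0.1613]
tool_rot: [-0.002, 0.72, 0.694, -0.001]
contact_force: [0.5, -0.6, 0.1]
gripper_width: 0.6
grasp_force: 0.0
```

```bash
python3 - <<'E'
from h import *
import pickle
s=state(); im,D=grab_frame("wrist"); save("w5.png",im); np.savez("w5.npz",im=im,D=D); pickle.dump(s,open("w5.pkl","wb")); print(s["time"],s["tool_pos"],s["tool_rot"])
E
```

```text
15.525 [ 0.48318446 -0.1433018   0.16125188] [-0.00188819  0.7202694   0.6936915  -0.00072159]
```

View pics/w5.png

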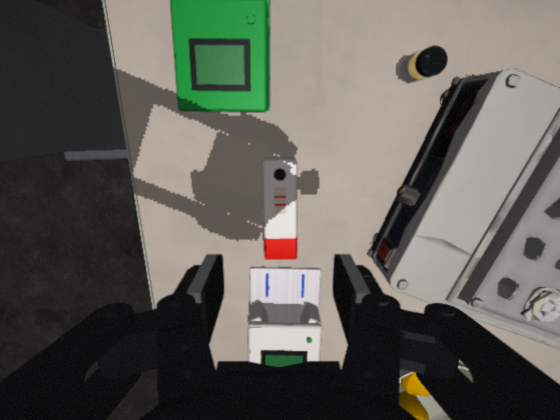

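The wrist view shows the cassette flat at (264–297, 160–258). The reader plate's front edge runs (249,268)–(320,268), its guide lines are at (267,272–298) and (304,272–298), and the hood top front edge is at row ~325.

```bash
python3 - <<'E'
from h import *
import pickle; s=pickle.load(open("w5.pkl","rb")); p=camera_params("wrist"); M=T(p,s); d=np.load("w5.npz")
cr=d["im"][150:380,220:350]; save("w5c.png",cv2.resize(cr,None,fx=2.6*1,fy=2.6,interpolation=cv2.INTER_CUBIC))
g=atz(p,M,[(264,160),(296,160),(264,258),(297,258)],.028); e=(g[0]+g[1]-g[2]-g[3])/2; print("cas",g[:,:2].round(4).tolist(),np.linalg.norm(e),np.degrees(np.arctan2(e[1],e[0])),g.mean(0))
g=atz(p,M,[(249,268),(320,268),(267,274),(267,297),(304,274),(304,297)],.004); print("plate",g[:,:2].round(4).tolist(),np.linalg.norm(g[0]-g[1]))
P,u,v=cloud(p,M,d["D"]); C=d["im"][v,u].astype(int)
box=(u>235)&(u<335)
def fit(m,t):
    q=P[m][:,:2]; best=min((np.ptp(np.percentile(q@[np.cos(y),np.sin(y)],[1,99])),np.degrees(y)) for y in np.radians(np.arange(-8,8,.25))); y=np.radians(best[1]); a=q@[np.cos(y),np.sin(y)]; b=q@[-np.sin(y),np.cos(y)]
    print(t,m.sum(),best,"cross mid",np.percentile(a,[1,99]).mean().round(4),"along",np.percentile(b,[1,99]).round(4), "xy mid", (np.percentile(a,[1,99]).mean()*np.array([np.cos(y),np.sin(y)])+np.percentile(b,[1,99]).mean()*np.array([-np.sin(y),np.cos(y)])).round(4))
fit(box&(v>310)&(abs(P[:,2]-.046)<.003),"hood"); fit(box&(v>262)&(v<320)&(abs(P[:,2]-.004)<.0025)&(C.min(1)>0)&(P[:,1]>-.275),"plate"); fit(box&(v<262)&(v>150)&(abs(P[:,2]-.028)<.004),"cas")
E
```

```text
cas [[0.4707, -0.1131], [0.5012, -0.1143], [0.4657, -0.2146], [0.5, -0.2158]] 0.10154500002279279 88.24156826000122 [ 0.4843826  -0.16444771  0.028     ]
plate [[0.4465, -0.237], [0.5267, -0.2399], [0.4665, -0.2452], [0.4651, -0.2746], [0.5085, -0.2467], [0.508, -0.2761]] 0.08019014466014067
hood 2845 (np.float64(0.07589533415319633), np.float64(-5.25)) cross mid 0.5092 along [-0.2863 -0.2383] xy mid [ 0.4831 -0.3078]
plate 2035 (np.float64(0.0789776061810531), np.float64(-0.25)) cross mid 0.4872 along [-0.2725 -0.2358] xy mid [ 0.4861 -0.2563]
cas 3393 (np.float64(0.033364983473216536), np.float64(-1.25)) cross mid 0.487 along [-0.2048 -0.1039] xy mid [ 0.4835 -0.1649]
```

View pics/w5c.png

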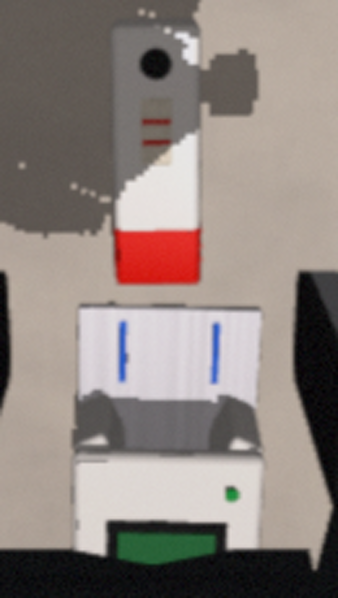

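```bash
python3 - <<'E'
from h import *
import pickle; s=pickle.load(open("w5.pkl","rb")); p=camera_params("wrist"); M=T(p,s)
c=lambda L:[(220+a/2.6,150+b/2.6) for a,b in L]
for n,L,z in(("hood",[(75,457),(262,455)],.046),("plate",[(78,307),(262,308)],.004),("lines",[(122,322),(215,322),(122,382),(215,382)],.004),("cas",[(114,28),(199,28),(117,283),(200,283)],.028)):
    g=atz(p,M,c(L),z)[:,:2]; print(n,g.round(4).tolist(),"mid",[((g[i]+g[i+1])/2).round(4).tolist() for i in range(0,len(g),2)])
go((.4848,-.134,-.02),-1.8); go((.4848,-.134,-.036),-1.8)
E
```

```text
hood [[0.4473, -0.2827], [0.5223, -0.2843]] mid [[0.4848, -0.2835]]
plate [[0.4476, -0.2372], [0.5275, -0.2405]] mid [[0.4876, -0.2388]]
lines [[0.4664, -0.245], [0.507, -0.2465], [0.465, -0.2745], [0.5065, -0.276]] mid [[0.4867, -0.2458], [0.4858, -0.2752]]
cas [[0.4705, -0.1139], [0.5017, -0.115], [0.4667, -0.2156], [0.4999, -0.2168]] mid [[0.4861, -0.1144], [0.4833, -0.2162]]
shift [0.37 0.07 7.26] turn [-0.02 -0.01 -0.04]
shift [0.37 0.07 7.9 ] turn [-0.02 -0.01 -0.04]
```

Request:
jog_arm(
  targets=[
    [[0.2, 0.05, 2.5], [0, 0, 0], 60],
    [[0.37, 0.1, 5], [0, 0, 0], 60],
    [[0.37, 0.1, 6.5], [0, 0, 0], 60],
    [[0.37, 0.1, 7.4], [0, 0, 0], 60],
    [[0.37, 0.1, 7.85], [0, 0, 0], 60],
    [[0.37, 0.1, 7.85], [0, 0, 0], 60],
    [[0.37, 0.1, 7.85], [0, 0, 0], 25],
    [[0.37, 0.1, 7.85], [0, 0, 0], 25],
  ],
)

```text
time: 16.58
tool_pos: [0.4886, -0.135, -0.031]
tool_rot: [0.001, 0.72, 0.694, 0.001]
contact_force: [-0.6, 0.1, -0.3]
gripper_width: 0.385
grasp_force: 59.2
```

Request:
jog_arm(
  targets=[
    [[0, 0, 0], [0, 0, 0], 25],
    [[0, 0, 0], [0, 0, 0], 25],
    [[0, 0, -0.3], [0, 0, 0], 25],
    [[0, 0.18, -0.3], [0, 0, 0], 25],
    [[0, 0.18, -0.3], [0, 0, 0], 25],
    [[0, 0.18, -0.3], [0, 0, 0], 25],
  ],
)

```text
time: 17.32
tool_pos: [0.4914, -0.1344, -0.0255]
tool_rot: [-0.0, 0.72, 0.694, -0.0]
contact_force: [0.1, 0.7, -0.2]
gripper_width: 0.385
grasp_force: 59.2
```

```bash
cat > chk.py <<'E'
from h import *
s=state(); p=camera_params("wrist"); M=T(p,s); im,D=grab_frame("wrist"); P,u,v=cloud(p,M,D)
import sys; save(sys.argv[1],im)
i0=np.linalg.inv(M); z=s["tool_pos"]; print(s["time"],z.round(4),s["tool_rot"].round(4))
m=(abs(u-279)<35)&(v>60)&(P[:,2]>.02)&(P[:,2]<.05)&(np.hypot(P[:,0]-z[0],P[:,1]-z[1])<.03)
Q=P[m]; c=np.linalg.lstsq(np.c_[Q[:,:2],np.ones(len(Q))],Q[:,2],rcond=None)[0]; print(len(Q),"slopes",np.degrees(np.arctan(c[:2])).round(2),"top z",np.median(Q[:,2]),Q.min(0).round(4),Q.max(0).round(4))
E
python3 chk.py w6.png
```

```text
17.325 [ 0.4914 -0.1344 -0.0255] [-4.000e-04  7.201e-01  6.939e-01 -2.000e-04]
8040 slopes [-0.36 -3.85] top z 0.03344696328916893 [ 0.4764 -0.1643  0.02  ] [ 0.5077 -0.1124  0.0362]
```

```bash
cat > chk2.py <<'E'
from h import *
s=state(); p=camera_params("wrist"); M=T(p,s); im,D=grab_frame("wrist"); P,u,v=cloud(p,M,D); z=s["tool_pos"]
m=(abs(P[:,0]-z[0])<.025)&(P[:,1]>-.28)&(P[:,1]<z[1]+.05)&(P[:,2]>.026)&(P[:,2]<.045); Q=P[m]; c0=np.array([0,0,np.median(Q[:,2])])
for _ in range(4):
    A=np.c_[Q[:,:2],np.ones(len(Q))]; k=abs(Q[:,2]-A@c0)<(.006 if _==0 else .0015); c0=np.linalg.lstsq(A[k],Q[k,2],rcond=None)[0]
print(s["time"],z.round(4),k.sum(),"slopes",np.degrees(np.arctan(c0[:2])).round(2),"top",Q[k,2].mean().round(4)); q=Q[k]
for lo in np.arange(-.25,-.08,.01):
    w=q[(q[:,1]>lo)&(q[:,1]<lo+.01)]
    if len(w)>30: print("y %.3f x %s mid %.4f z %.4f"%(lo+.005,np.percentile(w[:,0],[1,99]).round(4),np.percentile(w[:,0],[1,99]).mean(),w[:,2].mean()))
print("y range",q[:,1].min(),q[:,1].max())
E
python3 chk2.py
```

```text
17.375 [ 0.4914 -0.1345 -0.0254] 9151 slopes [-0.15 -0.23] top 0.0335
y -0.175 x [0.4835 0.5012] mid 0.4923 z 0.0332
y -0.165 x [0.474  0.5061] mid 0.4900 z 0.0335
y -0.155 x [0.4744 0.5066] mid 0.4905 z 0.0336
y -0.145 x [0.4749 0.5075] mid 0.4912 z 0.0336
y -0.135 x [0.4751 0.5083] mid 0.4917 z 0.0335
y -0.125 x [0.4706 0.5127] mid 0.4917 z 0.0335
y -0.115 x [0.4767 0.5084] mid 0.4926 z 0.0332
y range -0.1720124133125268 -0.11262704277724894
```

Request:
jog_arm(
  targets=[
    [[-0.5, -0.04, 0], [0, 0, 0], 25],
    [[-1, -0.04, 0], [0, 0, 0], 25],
    [[-1.5, -0.04, 0], [0, 0, 0], 25],
    [[-2, -0.04, 0], [0, 0, 0], 25],
    [[-2.4, -0.04, 0], [0, 0, 0], 25],
    [[-2.4, -0.04, 0], [0, 0, 0], 25],
    [[-2.4, -0.04, 0], [0, 0, 0], 25],
  ],
)

```text
time: 18.3
tool_pos: [0.4884, -0.1944, -0.0252]
tool_rot: [-0.0, 0.72, 0.694, 0.0]
contact_force: [-0.5, 0.0, -0.4]
gripper_width: 0.385
grasp_force: 59.2
```

```bash
cat > k.py <<'E'
from h import *
s=state(); p=camera_params("side"); M=T(p); im,D=grab_frame("side"); i2,D2=grab_frame("scene")
c=cv2.resize(im[150:220,280:350],(400,400),interpolation=2); d=cv2.resize(i2[225:285,250:310],(400,400),interpolation=2); save("k.png",np.hstack([c,d])); print(s["time"],s["tool_pos"].round(4),s["contact_force"].round(1))
E
python3 k.py; sed -i 's/P\[:,1\]>-.28)/P[:,1]>-.36)/; s/np.arange(-.25/np.arange(-.35/' chk2.py; python3 chk2.py
```

```text
18.3 [ 0.4884 -0.1944 -0.0252] [-0.5  0.  -0.4]
18.4 [ 0.4884 -0.1941 -0.0252] 9152 slopes [-0.16 -0.26] top 0.0338
y -0.235 x [0.4804 0.4974] mid 0.4889 z 0.0334
y -0.225 x [0.4711 0.5031] mid 0.4871 z 0.0338
y -0.215 x [0.4715 0.5036] mid 0.4875 z 0.0339
y -0.205 x [0.4719 0.5041] mid 0.4880 z 0.0339
y -0.195 x [0.4721 0.5053] mid 0.4887 z 0.0337
y -0.185 x [0.4676 0.5098] mid 0.4887 z 0.0338
y -0.175 x [0.4736 0.5055] mid 0.4895 z 0.0335
y range -0.2323129266714179 -0.17234808709948443
```

Request:
jog_arm(
  targets=[
    [[-0.2, 0, 0], [0, 0, 0], 25],
    [[-0.4, 0, 0], [0, 0, 0], 25],
    [[-0.6, 0, 0], [0, 0, 0], 25],
    [[-0.8, 0, 0], [0, 0, 0], 25],
    [[-0.8, 0, 0], [0, 0, 0], 25],
  ],
)

```text
time: 19.08
tool_pos: [0.4878, -0.215, -0.025]
tool_rot: [0.0, 0.72, 0.694, 0.0]
contact_force: [0.1, -0.1, -0.5]
gripper_width: 0.385
grasp_force: 59.2
```

Request:
jog_arm(
  targets=[
    [[-0.25, 0, 0], [0, 0, 0], 25],
    [[-0.5, 0, 0], [0, 0, 0], 25],
    [[-0.75, 0, 0], [0, 0, 0], 25],
    [[-1.0, 0, 0], [0, 0, 0], 25],
    [[-1.25, 0, 0], [0, 0, 0], 25],
    [[-1.5, 0, 0], [0, 0, 0], 25],
    [[-1.5, 0, 0], [0, 0, 0], 25],
  ],
)

```text
time: 19.95
tool_pos: [0.4864, -0.2525, -0.025]
tool_rot: [0.0, 0.72, 0.694, 0.0]
contact_force: [0.7, 0.5, 0.3]
gripper_width: 0.384
grasp_force: 59.2
```

Request:
jog_arm(
  targets=[
    [[-0.15, 0, 0], [0, 0, 0], 25],
    [[-0.3, 0, 0], [0, 0, 0], 25],
    [[-0.4, 0, 0], [0, 0, 0], 25],
    [[-0.44, 0, 0], [0, 0, 0], 25],
    [[-0.44, 0, 0], [0, 0, 0], 25],
  ],
)

```text
time: 20.58
tool_pos: [0.4862, -0.2608, -0.0251]
tool_rot: [-0.002, 0.72, 0.694, 0.001]
contact_force: [1.3, 6.9, 2.1]
gripper_width: 0.388
grasp_force: 59.7
```

Request:
jog_arm(
  targets=[
    [[0, 0, 0.05], [0, 0, 0], 25],
    [[-0.12, 0, 0.05], [0, 0, 0], 25],
    [[-0.12, 0, 0.05], [0, 0, 0], 25],
    [[-0.12, 0, 0.05], [0, 0, 0], 25],
  ],
)

```text
time: 21.08
tool_pos: [0.4862, -0.2606, -0.0264]
tool_rot: [-0.004, 0.72, 0.694, 0.003]
contact_force: [1.7, 18.5, 7.6]
gripper_width: 0.384
grasp_force: 60.5
```

```bash
python3 chk2.py
```

```text
21.075 [ 0.4862 -0.2606 -0.0264] 8334 slopes [-0.04 -0.71] top 0.0326
y -0.295 x [0.4927 0.5071] mid 0.4999 z 0.0322
y -0.285 x [0.4692 0.5013] mid 0.4852 z 0.0328
y -0.275 x [0.4696 0.5018] mid 0.4857 z 0.0328
y -0.265 x [0.4698 0.5029] mid 0.4863 z 0.0326
y -0.255 x [0.4695 0.5078] mid 0.4887 z 0.0326
y -0.245 x [0.4667 0.5033] mid 0.4850 z 0.0323
y range -0.2915435871712355 -0.23935482300207897
```

Home: 18 N against the stop with no movement, and 44.2 mm showing. Next I'll relax, release, rise and back away.

Request:
jog_arm(
  targets=[
    [[0.14, 0, 0], [0, 0, 0], 25],
    [[0.14, 0, 0], [0, 0, 0], 25],
    [[0.14, 0, 0], [0, 0, 0], 45],
    [[0.14, 0, 0], [0, 0, 0], 60],
    [[0.14, 0, -0.5], [0, 0, 0], 60],
    [[0.14, 0, -2], [0, 0, 0], 60],
    [[0.14, 0, -4], [0, 0, 0], 60],
    [[1.5, 0, -6], [0, 0, 0], 60],
  ],
)

```text
time: 22.12
tool_pos: [0.4874, -0.23, 0.1266]
tool_rot: [0.001, 0.721, 0.693, -0.0]
contact_force: [0.7, -0.1, 0.0]
gripper_width: 0.598
grasp_force: 0.0
```

Request:
jog_arm(
  targets=[
    [[1, 0, -1], [0, 0, 0], 60],
    [[1, 0, -1], [0, 0, 0], 60],
    [[1, 0, -1], [0, 0, 0], 60],
  ],
)

```text
time: 22.5
tool_pos: [0.4877, -0.2039, 0.1481]
tool_rot: [-0.0, 0.72, 0.694, -0.0]
contact_force: [-0.7, -0.5, -0.1]
gripper_width: 0.602
grasp_force: 0.0
```

```bash
python3 - <<'E'
from h import *
s=state(); im,D=grab_frame("wrist"); i2,_=grab_frame("scene"); i3,_=grab_frame("side")
A=cv2.resize(im,(400,300)); B=cv2.resize(i2[215:320,240:380],(400,300),interpolation=2); C=cv2.resize(i3[250:370,190:350],(400,300),interpolation=2); E=cv2.resize(im[200:410,140:420],(400,300),interpolation=2)
save("end.png",np.vstack([np.hstack([A,B]),np.hstack([C,E])])); print(s["time"],s["tool_pos"],s["contact_force"])
p=camera_params("wrist"); P,u,v=cloud(p,T(p,s),D); m=(abs(P[:,0]-.487)<.012)&(P[:,1]>-.29)&(P[:,1]<-.2)&(abs(P[:,2]-.032)<.003); print(P[m][:,1].min(),P[m][:,1].max(),np.median(P[m][:,2]))
E
```

```text
22.5 [ 0.48771257 -0.20388725  0.14809383] [-0.6782722  -0.47430862 -0.05161589]
-0.28991878298834856 -0.23918474772307607 0.03207258534059243
```

View pics/end.png

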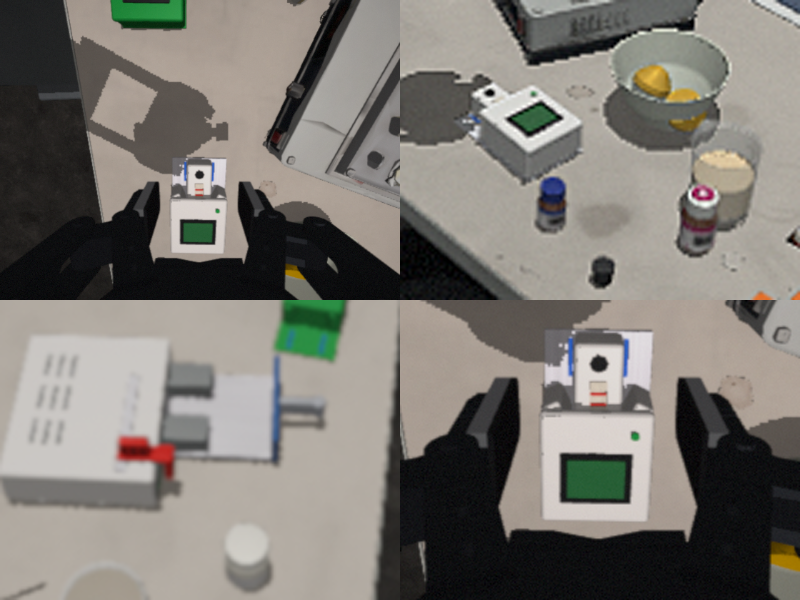

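The final view shows the cassette home in the white reader with its window side up and white end at y -0.239, the drawer out, the catch aside, and the jar and bottle standing. The vial isn't in this view; it was still standing in the earlier w5 image. The gripper is clear, so I'm handing in.

```bash
python3 -c "
from plant import *
print(job_done())"
```

```text
the job is handed in; nothing more can be done
None
```

The job is handed in at about 22.5 s robot time: the cassette sits red end first and right side up against the white reader's end stop, with about 44 mm showing; the catch is fully aside, the drawer fully out, and nothing touched the vial, bottle or jar.

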